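Set out the titration station

ROBOT

A 6-joint arm with a two-finger parallel gripper is mounted at the origin on the work surface. World frame = base frame: x ahead of the robot, y to its left, z up, the work surface at z = 0. Lengths are in mm, angles in rad, forces in N, time in s.
With the tool pointing down it reaches from about 275 to 1000 mm from the base axis. Payload 8.4 kg.
Tool frame: the origin (TCP) lies on the centre line of the jaws, within the pads' length; the fingertips stand 22 mm ahead of it and the grasp point (between the pads) lies 3 mm ahead of it; z points along the fingers, x is the direction in which the jaws open and shut, and the axes are right-handed (so a half turn about z gives the same grasp; the last joint's range is limited). The gripper opens to 85 mm and grips with 20 to 120 N. Pads are 22 mm wide; open, the fingers measure 114 mm over their backs; the gripper's body (76 mm by 85 mm) begins 54 mm behind the grasp point. The pads swing forward as they close: fully open they stand 13 mm farther back than shut.
Start: joints at [-0.002, 0.353, 1.633, -0, 1.155, -0.002], TCP at [625.002, -0, 253.281] pointing down, gripper open.
Joint ranges: [-2.63, 2.63], [-0.92, 2.1], [0.06, 2.66], [-1.3, 4.44], [0, 2.69], [-3.02, 3.02]. Speed limits (rad/s): [2.22, 2.22, 2.79, 3.14, 3.14, 3.14].

INTERFACE

Orientations are given as [roll, pitch, yaw] about the fixed x, y, z axes, in that order (R = Rz(yaw) Ry(pitch) Rx(roll)).
In Python, from rig import status, viewer, job gives the robot as it stands.
- The arm moves only by the tool send_rows, never from a script. Its argument "plan" is a list of rows, each a list of 3 entries, a list of its own where there are three numbers: the shift along the tool's x, y, z in m, then the turn, a rotation vector about the tool's x, y, z in rad, then the opening, from -1 (shut) to 1 (fully open). In form: [[[x, y, z], [rx, ry, rz], jaw], ...]. A call has exactly 5 rows; each row is the pose to reach, as a shift and turn from the pose measured when the call began, along the tool's axes at that moment; what a row does not reach only later rows make up. A row lasts 1/12 s, in which the tool goes at most 41.7 mm and 7.16 degrees, less where a joint would pass 70% of its speed; a pose out of reach is approached as far as the arm can. A call with a gripper value outside its range is refused whole. The fingers move at their own pace and stop on an object; "squeeze" is the grip in N (left out, the last holds). Time passes only in rows, so rows that repeat a pose let the fingers close, or fill a call up. It gives the time, the measured TCP pose, the force and the opening at its end, in the units of the state.
- status.sense(): the state, without advancing time (a new reading comes with each control period).
- viewer.grab_frame(name): name is "scene" or "side" or "wrist"; returns the picture (384x512x3 uint8, red, green, blue); there is no depth.
- viewer.camera_params(name): a dict with "intrinsics" (3x3 intrinsics, pixels), "dist_coeffs" ([k1, k2, p1, p2, k3] as OpenCV has them; the pictures are not rectified), "xyz" and "orientation" of the camera in the world. Camera axes: x right, y down, z forward; pixel columns grow to the right and rows downward; lengths in mm; the calibration is good to about 2 mm. A picture is of the moment at which its call begins: read the wrist's pose just before it. camera_params takes no time and is no camera call; for the wrist camera it gives the pose at the moment of the call.
- job.sign_off(): hands the job in, once; it reports no verdict.
Trained networks look in the newest picture that a camera, given by its name, has taken for a name from the list of things; names that differ only in an ending like _2 or _b are one class to them, and where a whole thing is asked for, a point or a joint stands for the part that bears it (a point fixed in the world has none). Each returns a list of dicts, best first, with "p" (0 to 1); they miss things now and then, are a little off and sometimes report something else, mostly with a low value. They report only what shows in the picture. A call takes as long as a camera call. They do not tell look-alikes from the thing itself.
- viewer.cut_out(label, camera): "mask" (384x512 bool, what is visible of it) and "extent" ([left, top, width, height] in pixels, round what is visible of it).
The state is a dict: "clock": time; "qpos": joint angles; "qvel": joint speeds; "joint_efforts": joint torques, N m; "eef_pos": TCP position; "tcp_rot": TCP orientation; "contact_force": force on the tool from outside, world axes, zero at the start; "wrist_torque": the same for the moment, N m; "opening": opening from 0.0 (shut) to 1.0 (fully open).
Only numpy, scipy, OpenCV 4.12 (cv2) and the standard library are available. Lean on these libraries where they do the work, as an engineer would, in place of code of your own. Each camera call takes 0.05 s, during which the arm holds its last target.

TASK

Set out the titration station without knocking anything over. Stand the taller amber bottle on the bench halfway between the stirrer and the meter, stand the beaker beside the stirrer on the side away from the meter (level with the stirrer's middle, with a gap of about 30 mm), lay the white tile flat and centred on the stirrer's top with its long side running left to right along the stirrer's front, and stand the flask on the middle of the tile. Leave the short bottle and the glass dish where they are.

Things in the scene. Friction and masses are not known exactly. Their poses are not given: they have to be found in the camera images.
- liner: Thin grey-blue sheet of bench paper taped flat to the bench, 640 mm long (its y) by 180 mm (its x), 1 mm, nothing to bump into: things stand on the bench level, z = 0. Stirrer and meter stand on it, either way round, each 140 mm from its middle along its y. Origin at its centre, which is the point halfway between stirrer and meter.
- stirrer: Magnetic stirrer, fixed: a low grey block 120 mm wide (its y), 130 mm deep (its x), 60 mm high, with a flat square steel top (116 mm deep by 112 mm wide) and a black dial on its front, which faces its -x. Origin at the centre of its underside, z up; the tile goes with its centre over this origin, at height 60 mm. The beaker's centre goes on its y axis, 119 mm from the origin (30 mm gap), on the side away from the meter.
- meter: Bench meter, fixed: a low grey box 120 mm wide (its y), 110 mm deep (its x), 50 mm high at the back and 28 mm in front, with a small display and keys towards its -x. Origin at the centre of its underside.
- tile: White ceramic tile, loose, lying flat: 56 mm (its x) by 90 mm (its y, the long side), 10 mm thick, 120 g. Origin at the centre of its underside, z up.
- flask: Conical clear-glass flask, loose, standing: 110 mm high, base 58 mm across, narrowing to a straight neck 24 mm across from 72 to 103 mm height, lip 29 mm across above it, 80 g. Origin at the centre of its underside, z up along its axis.
- beaker: Clear-glass beaker, loose, standing, open at the top: round, 75 mm high, 58 mm across at the rim, slightly narrower at the foot, wall 3 mm, 60 g. Origin at the centre of its underside, z up along its axis.
- tall_bottle: The taller of two amber bottles, loose, standing: 150 mm high, body 56 mm across up to 100 mm height, shoulder, then neck and a white screw cap 30 mm across from 125 to 150 mm height, 240 g. Origin at the centre of its underside, z up along its axis.
- short_bottle: The shorter amber bottle, loose, to be left alone: 95 mm high, body 56 mm across, white cap 30 mm across. Origin at the centre of its underside, z up along its axis.
- dish: Shallow clear-glass dish, loose, to be left alone: 70 mm across, 18 mm high. Origin at the centre of its underside, z up along its axis.
Mind the look-alikes: they are no part of the job. Leave any green or red look-alike of the flask alone.

How it is judged (in metres and radians):
At the end, for the whole second after the job is handed in: All upright, released, at rest: tall bottle within 15 mm of the midpoint of stirrer and meter; beaker beside the stirrer, away from the meter, gap 15-45 mm, within 15 mm of its middle line; tile flat on the stirrer, within 12 mm and 0.2 rad; flask on the tile within 12 mm of its centre (horizontal distance between tall_bottle and liner below 0.015 m and height (world z) of tall_bottle between -0.004 and 0.005 m and angle between each of tall_bottle, beaker, flask's own z axis and vertical below 0.08 rad and ((y of meter in the frame of stirrer below 0 m and y of beaker in the frame of stirrer between 0.104 and 0.134 m) or (y of meter in the frame of stirrer above 0 m and y of beaker in the frame of stirrer between -0.134 and -0.104 m)) and x of beaker in the frame of stirrer between -0.015 and 0.015 m and height (world z) of beaker between -0.004 and 0.005 m and horizontal distance between tile and stirrer below 0.012 m and z of tile in the frame of stirrer between 0.056 and 0.064 m and angle between tile's own z axis and vertical below 0.06 rad and angle between the y axis of tile and the y axis of stirrer, either way round below 0.2 rad and horizontal distance between flask and tile below 0.012 m and z of flask in the frame of tile between 0.006 and 0.014 m and linear speed of each of tile, flask, beaker, tall_bottle below 0.02 m/s and angular speed of each of tile, flask, beaker, tall_bottle below 0.2 rad/s); the robot touches nothing.
It fails at once if the short bottle or the dish is shifted by more than 25 mm (distance of any of short_bottle, dish from where it was at the start of the episode above 0.025 m).
It fails at once if the flask, the beaker or a bottle is tipped over (leans more than 45 degrees) (angle between any of flask, beaker, tall_bottle, short_bottle's own z axis and vertical above 0.785 rad).
It also fails if it takes over 109 s, if anything falls off the work surface, if the arm or the gripper's body presses on something with over 40 N, if the wrist force passes 120 N, or if a joint passes its speed limit or range.

## Working session

There is one attempt and no reset: what is moved stays moved. The work goes in short steps, Python scripts to look and compute and a tool call to move; the robot and the scene stay as the last step left them, time stands still between calls to the robot, and variables do not carry over. Pictures are saved under pics/ and viewed, and the job is handed in when it is done.

Besides the shell and the picture viewer there is one more tool, called after "Emit:" as name(argument=value, ...) on one line, values as JSON. send_rows: Moves the arm, as the interface text tells. Its arguments: {"type":"object","properties":{"plan":{"type":"array"},"squeeze":{"type":"number"}},"required":["plan"]}

```bash
ls; mkdir -p pics
python3 - <<'E'
from rig import status, viewer
import cv2
print(status.sense())
for n in ["scene","side","wrist"]:
    im=viewer.grab_frame(n); cv2.imwrite(f"pics/a_{n}.png",im[:,:,::-1]); print(n,viewer.camera_params(n))
E
```

```text
pics
{'clock': 0.0, 'qpos': array([-2.38850944e-03,  3.53638130e-01,  1.63415173e+00, -1.92298128e-05,
        1.15522796e+00, -2.37059383e-03]), 'qvel': array([ 0.00010574, -0.00105774, -0.00047344, -0.00081976, -0.00015683,
        0.00011937]), 'joint_efforts': array([-2.03471049e-03, -6.05236173e+01, -3.42063046e+01, -2.62302356e-04,
        9.48130677e-03,  3.61521288e-06]), 'eef_pos': array([6.24535713e+02, 2.64986917e-03, 2.52560405e+02]), 'tcp_rot': array([ 3.14157845e+00,  1.42520273e-03, -1.01499255e-05]), 'contact_force': array([ 1.09192896, -0.08448584, -0.2618512 ]), 'wrist_torque': array([-0.01475875,  0.00071708, -0.05799335]), 'opening': 1.0042654704146032}
scene {'intrinsics': array([[445.0068922 ,   0.        , 251.82464624],
       [  0.        , 445.0068922 , 194.75239546],
       [  0.        ,   0.        ,   1.        ]]), 'dist_coeffs': array([-0.17367927,  0.        ,  0.        ,  0.        ,  0.        ]), 'xyz': array([1068.0280569 ,  682.49510093,  699.65998186]), 'orientation': array([-2.20022637, -0.01425826,  2.43598848])}
side {'intrinsics': array([[486.79002566,   0.        , 263.22113779],
       [  0.        , 486.79002566, 188.35371666],
       [  0.        ,   0.        ,   1.        ]]), 'dist_coeffs': array([0.07123915, 0.        , 0.        , 0.        , 0.        ]), 'xyz': array([471.03906283, 898.80605788, 765.29455971]), 'orientation': array([-2.24711695,  0.0184352 , -3.14014151])}
wrist {'intrinsics': array([[289.27642406,   0.        , 254.94825804],
       [  0.        , 289.27642406, 186.30595694],
       [  0.        ,   0.        ,   1.        ]]), 'dist_coeffs': array([0.00851635, 0.        , 0.        , 0.        , 0.        ]), 'xyz': array([624.33015342,  64.32205281, 374.60537311]), 'orientation': array([2.87891650e+00, 1.79633520e-03, 1.04018166e-03])}
```

View pics/a_scene.png

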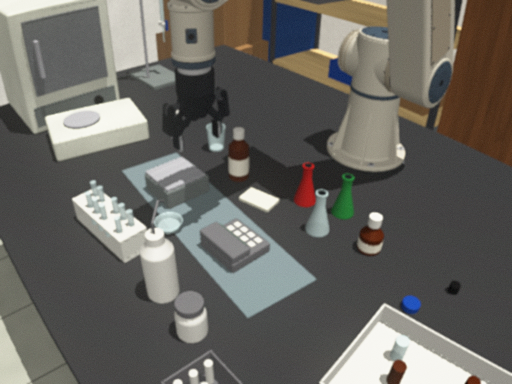

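View pics/a_side.png

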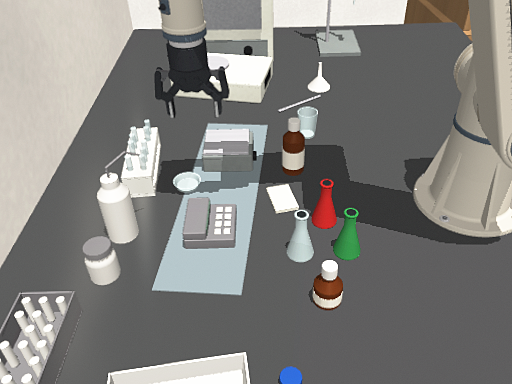

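View pics/a_wrist.png

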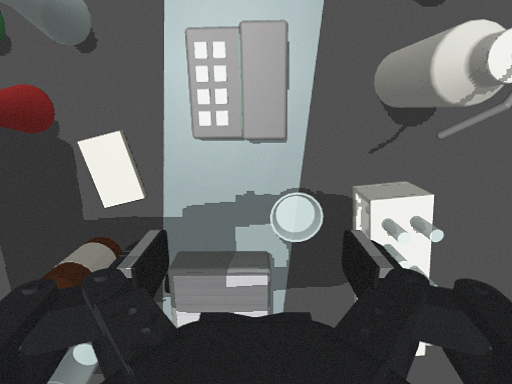

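```bash
cat > h.py <<'E'
from rig import status, viewer, job
import cv2, numpy as np
from scipy.spatial.transform import Rotation as R
from scipy.optimize import minimize
def cam(n):
    p=viewer.camera_params(n); Rm=R.from_euler('xyz',p['orientation']).as_matrix()
    return dict(K=p['intrinsics'],D=p['dist_coeffs'],t=np.array(p['xyz']),R=Rm)
def proj(c,P):
    P=np.asarray(P,float).reshape(-1,3)
    rv,_=cv2.Rodrigues(c['R'].T); tv=-c['R'].T@c['t']
    return cv2.projectPoints(P,rv,tv,c['K'],c['D'])[0].reshape(-1,2)
def unproj(c,uv,z):
    u=cv2.undistortPoints(np.array(uv,float).reshape(-1,1,2),c['K'],c['D']).reshape(-1,2)
    d=np.c_[u,np.ones(len(u))]@c['R'].T
    return c['t']+d*((z-c['t'][2])/d[:,2])[:,None]
PROF={'flask':[(29,0),(29,4),(12,72),(12,103),(14.5,103),(14.5,110)],
'beaker':[(27,0),(29,75)],
'tall_bottle':[(28,0),(28,100),(15,125),(15,150)],
'short_bottle':[(28,0),(28,62),(15,75),(15,95)],
'dish':[(33,0),(35,18)]}
BOX={'tile':(56,90,10),'stirrer':(130,120,60)}
A=np.linspace(0,2*np.pi,40)
def sil(name,c,x,y,yaw=0,z=0):
    m=np.zeros((384,512),np.uint8)
    def hull(P):
        q=proj(c,P)
        if not np.isfinite(q).all(): return
        h=cv2.convexHull(np.clip(q*8,-30000,30000).astype(np.int32)); cv2.fillConvexPoly(m,h,1,shift=3)
    if name in PROF:
        pr=PROF[name]
        for (r0,z0),(r1,z1) in zip(pr[:-1],pr[1:]):
            hull(np.vstack([np.c_[x+r*np.cos(A),y+r*np.sin(A),np.full(40,z+h)] for r,h in((r0,z0),(r1,z1))]))
    else:
        a,b,h=BOX[name]; C=np.array([[i*a/2,j*b/2] for i in(-1,1) for j in(-1,1)])
        co,si=np.cos(yaw),np.sin(yaw); C=C@np.array([[co,si],[-si,co]])
        hull(np.vstack([np.c_[C+[x,y],np.full(4,z+k)] for k in(0,h)]))
    return m.astype(bool)
def iou(a,b): return (a&b).sum()/max(1,(a|b).sum())
def fit(name,masks,x0,z=0):
    # masks: list of (cam,mask)
    yaw=name in BOX
    def f(p): return -sum(iou(sil(name,c,p[0],p[1],p[2]/50 if yaw else 0,z),m) for c,m in masks)/len(masks)
    best=None
    for y0 in ([-1.2,-.6,0,.6,1.2,1.57] if yaw and len(x0)<3 else [x0[2] if len(x0)>2 else 0]):
        s=[x0[0],x0[1]]+([y0*50] if yaw else [])
        sim=np.array([s]+[[v+(15 if i==k else 0) for k,v in enumerate(s)] for i in range(len(s))])
        r=minimize(f,s,method='Nelder-Mead',options=dict(initial_simplex=sim,xatol=.2,fatol=1e-4))
        if best is None or r.fun<best.fun: best=r
    p=best.x.copy()
    if yaw:p[2]/=50
    return p,-best.fun
E
python3 - <<'E'
from h import *
import pickle
S={}
for n in ["scene","side","wrist"]:
    c=cam(n); im=viewer.grab_frame(n); S[n]=(c,im,{})
    for o in ["flask","beaker","tall_bottle","short_bottle","dish","tile","stirrer","meter","liner"]:
        r=viewer.cut_out(o,n); S[n][2][o]=r
        print(n,o,[(round(d['p'],2),[int(v) for v in d['extent']]) for d in r[:4]])
pickle.dump(S,open('s0.pkl','wb')); print(status.sense()['clock'])
E
```

```text
scene flask [(0.86, [295, 164, 19, 42]), (0.71, [329, 173, 24, 44]), (0.59, [304, 190, 24, 46])]
scene beaker [(0.86, [207, 126, 18, 24])]
scene tall_bottle [(0.58, [226, 126, 23, 60])]
scene short_bottle [(0.8, [357, 210, 26, 44])]
scene dish [(0.74, [157, 207, 28, 25])]
scene tile [(0.66, [240, 187, 38, 22])]
scene stirrer []
scene meter [(0.79, [199, 216, 69, 54])]
scene liner [(0.96, [121, 151, 192, 167])]
side flask [(0.85, [310, 178, 28, 51]), (0.69, [331, 208, 30, 52]), (0.64, [287, 210, 28, 52]), (0.62, [267, 183, 31, 29])]
side beaker [(0.76, [299, 107, 20, 29])]
side tall_bottle [(0.61, [285, 116, 20, 61])]
side short_bottle [(0.71, [310, 258, 32, 49])]
side dish [(0.64, [281, 122, 22, 51]), (0.63, [174, 172, 26, 19])]
side tile [(0.62, [269, 185, 29, 27])]
side stirrer [(0.67, [201, 130, 54, 40])]
side meter [(0.59, [186, 197, 51, 51])]
side liner [(0.96, [150, 123, 116, 171]), (0.75, [283, 118, 22, 56])]
wrist flask [(0.92, [0, 84, 55, 52]), (0.76, [0, 0, 93, 44])]
wrist beaker [(0.58, [47, 344, 51, 38])]
wrist tall_bottle []
wrist short_bottle []
wrist dish [(0.92, [270, 190, 50, 50])]
wrist tile [(0.89, [79, 129, 67, 77])]
wrist stirrer [(0.61, [165, 248, 103, 78]), (0.51, [49, 343, 50, 39])]
wrist meter [(0.68, [183, 19, 106, 120])]
wrist liner [(0.82, [163, 0, 157, 321])]
1.65
```

```bash
cat >> h.py <<'E'
BOX['liner']=(180,640,1)
E
python3 - <<'E'
from h import *
import pickle
S=pickle.load(open('s0.pkl','rb'))
idx={'flask':{'scene':2,'side':2},'dish':{'scene':0,'side':1,'wrist':0}}
for o,cams in [('flask',['scene','side']),('beaker',['scene','side']),('tall_bottle',['scene','side']),('short_bottle',['scene','side']),('dish',['scene','side','wrist']),('tile',['scene','side','wrist']),('stirrer',['side']),('liner',['scene','side'])]:
    ms=[(S[n][0],S[n][2][o][idx.get(o,{}).get(n,0)]['mask']) for n in cams]
    c,m=[(c,m) for c,m in ms][min(1,len(ms)-1)]
    ys,xs=np.nonzero(m); 
    x0=unproj(c,[[xs.mean(),ys.mean()]],30)[0][:2]
    if o in('stirrer','liner'): x0=[*x0,0.0]
    print(o,*[np.round(v,3) for v in fit(o,ms,x0)])
    for n,(cc,mm) in zip(cams,ms):
        p,q=fit(o,[(cc,mm)],x0); print('   ',n,np.round(p,2),round(q,3))
E
```

```text
flask [407.176 166.927] 0.89
    scene [407.04 167.14] 0.868
    side [406.04 164.35] 0.928
beaker [ 359.84  -307.619] 0.654
    scene [ 356.63 -312.22] 0.519
    side [ 359.9  -307.45] 0.798
tall_bottle [ 409.627 -136.838] 0.919
    scene [ 409.9  -136.28] 0.941
    side [ 409.2  -134.54] 0.906
short_bottle [362.207 289.409] 0.891
    scene [361.45 289.1 ] 0.883
    side [363.34 291.76] 0.901
dish [679.67 -76.01] 0.804
    scene [671.62 -79.69] 0.73
    side [679.4  -72.06] 0.819
    wrist [677.24 -75.33] 0.883
tile [ 4.39564e+02 -1.19980e+01  2.56000e-01] 0.912
    scene [ 4.399e+02 -1.123e+01  2.800e-01] 0.927
    side [ 4.399e+02 -1.104e+01  1.800e-01] 0.87
    wrist [ 4.3891e+02 -1.2810e+01  2.5000e-01] 0.953
stirrer [ 5.77909e+02 -1.84317e+02  5.30000e-02] 0.903
    side [ 5.7791e+02 -1.8432e+02  5.0000e-02] 0.903
liner [ 5.91468e+02 -4.82470e+01 -8.90000e-02] 0.611
    scene [ 5.9325e+02 -4.7790e+01 -8.0000e-02] 0.61
    side [ 5.9016e+02 -4.7780e+01 -9.0000e-02] 0.614
```

Run:
```python
from h import *
import pickle
S=pickle.load(open('s0.pkl','rb'))
ms=[]
for n in['scene','side']:
    m=S[n][2]['liner'][0]['mask'].astype(np.uint8)
    k,l,st,_=cv2.connectedComponentsWithStats(m)
    m=(l==(1+st[1:,4].argmax()))|0
    pts=cv2.findNonZero(S[n][2]['liner'][0]['mask'].astype(np.uint8))
    h=np.zeros((384,512),np.uint8); cv2.fillConvexPoly(h,cv2.convexHull(pts),1); ms.append((S[n][0],h.astype(bool)))
p,q=fit('liner',ms,[592,-50,-0.08]);print(p,q)
for n,mm in zip(['scene','side'],ms): print(n,fit('liner',[mm],[592,-50,-.08]))
u=np.array([-np.sin(p[2]),np.cos(p[2])]); s=p[:2]-140*u; print(s)
for n in ['scene','side','wrist']:
    c,im,_=S[n]; im=im[:,:,::-1].copy()
    for o,x,y,w in [('liner',*p),('stirrer',*s,p[2]),('tile',439.6,-12,.256),('flask',406.5,166,0),('beaker',360,-307.5,0),('tall_bottle',409.6,-136,0),('dish',678,-75,0)]:
        try: k=cv2.findContours(sil(o,c,x,y,w).astype(np.uint8),0,1)[0]; cv2.drawContours(im,k,-1,(0,255,0),1)
        except Exception as e: print(e)
    cv2.imwrite(f'pics/b_{n}.png',im)
a=cv2.imread('pics/b_scene.png');b=cv2.imread('pics/b_side.png')
cv2.imwrite('pics/b.png',np.hstack([cv2.resize(a[100:330,100:400],None,fx=1.3,fy=1.6),cv2.resize(b[80:310,130:390],None,fx=1.5,fy=1.6)]))
```

```text
[ 5.91385318e+02 -4.70372395e+01 -8.86577775e-02] 0.9844991786329043
scene (array([ 5.92822768e+02, -4.65967372e+01, -8.72801480e-02]), np.float64(0.9850897736143638))
side (array([ 5.90070265e+02, -4.85431466e+01, -9.12723681e-02]), np.float64(0.9892925430210325))
[ 578.9894827  -186.48738572]
```

View pics/b.png

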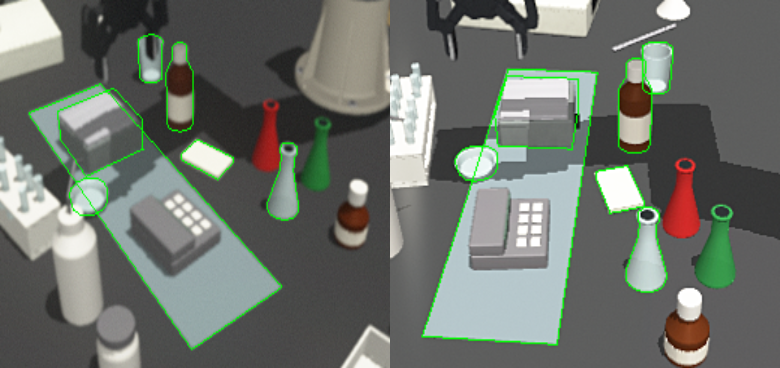

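View pics/b_wrist.png

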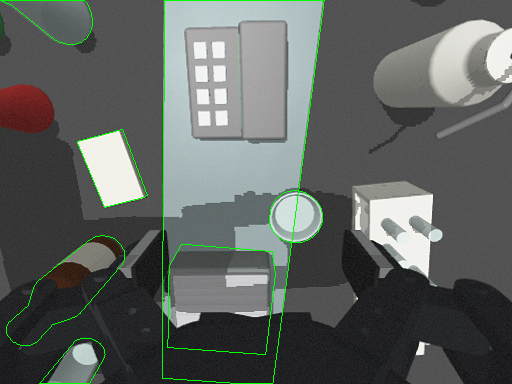

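Run:
```python
from h import *
import pickle
S=pickle.load(open('s0.pkl','rb'))
for nm,a,b,x0 in [('red',0,0,[400,80]),('green',1,1,[340,180])]:
    ms=[(S['scene'][0],S['scene'][2]['flask'][a]['mask']),(S['side'][0],S['side'][2]['flask'][b]['mask'])]
    print(nm,fit('flask',ms,x0))
c=S['side'][0]
print(np.round(unproj(c,[[227,157],[205,150],[250,168],[253,133],[204,133]],0)))
st=status.sense();print(st['eef_pos'],st['tcp_rot'])
```

```text
red (array([346.89487705,  64.83590541]), np.float64(0.9373996373996374))
green (array([307.02112445, 159.79238676]), np.float64(0.9174222516613821))
[[ 586. -194.    0.]
 [ 649. -229.    0.]
 [ 522. -142.    0.]
 [ 517. -314.    0.]
 [ 661. -318.    0.]]
[6.24986614e+02 1.15795880e-03 2.53264633e+02] [-3.14158198e+00  3.66952078e-05  4.49398983e-06]
```

Emit:
send_rows(plan=[[[-0.04, 0.025, 0.01], [0, 0, 0], 1], [[-0.075, 0.048, 0.02], [0, 0, 0], 1], [[-0.11, 0.07, 0.03], [0, 0, 0], 1], [[-0.145, 0.092, 0.04], [0, 0, 0], 1], [[-0.18, 0.115, 0.048], [0, 0, 0], 1]])

```text
clock: 2.07
eef_pos: [451.9, -109.8, 206.8]
tcp_rot: [3.142, 0.0, 0.001]
contact_force: [-0.2, -0.7, -0.0]
opening: 0.994
```

Emit:
send_rows(plan=[[[-0.03, 0.02, 0], [0, 0, 0], 1], [[-0.042, 0.026, 0], [0, 0, 0], 1], [[-0.042, 0.026, 0], [0, 0, 0], 0.6], [[-0.042, 0.026, 0], [0, 0, 0], 0.6], [[-0.042, 0.026, 0], [0, 0, 0], 0.6]])

```text
clock: 2.48
eef_pos: [411.5, -135.7, 207.4]
tcp_rot: [3.141, -0.002, 0.001]
contact_force: [0.7, -1.1, -0.0]
opening: 0.801
```

Run:
```python
from h import *
for n in ['side','scene','wrist']:
    c=cam(n);im=viewer.grab_frame(n)[:,:,::-1].copy()
    k=cv2.findContours(sil('tall_bottle',c,410,-136).astype(np.uint8),0,1)[0]; cv2.drawContours(im,k,-1,(0,255,0),1)
    cv2.imwrite(f'pics/c_{n}.png',im)
a=cv2.imread('pics/c_side.png');b=cv2.imread('pics/c_wrist.png')
cv2.imwrite('pics/c.png',np.hstack([cv2.resize(a[20:250,200:390],(380,460)),cv2.resize(b,(400,300)).copy() if 0 else cv2.copyMakeBorder(cv2.resize(b,(400,300)),0,160,0,0,0)]))
s=status.sense();print(s['eef_pos'],s['opening'],s['clock'])
```

```text
[ 411.14595101 -135.36978941  206.94951003] 0.8004719353937552 2.6333
```

View pics/c.png

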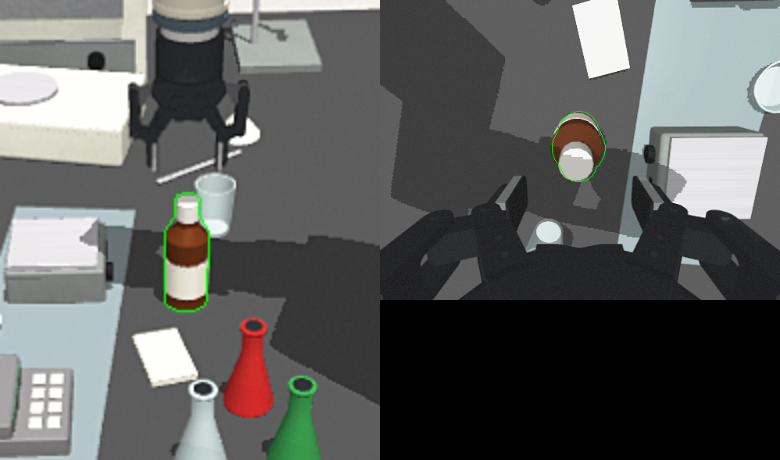

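Emit:
send_rows(plan=[[[-0.001, 0, 0.02], [0, 0, 0], 0.6], [[-0.001, 0, 0.04], [0, 0, 0], 0.6], [[-0.001, 0, 0.055], [0, 0, 0], 0.6], [[-0.001, 0, 0.055], [0, 0, 0], 0.2], [[-0.001, 0, 0.055], [0, 0, 0], -0.3]], squeeze=40)

```text
clock: 3.05
eef_pos: [410.2, -134.9, 151.5]
tcp_rot: [-3.141, 0.001, 0.003]
contact_force: [-0.3, 0.2, -0.2]
opening: 0.525
```

Emit:
send_rows(plan=[[[0, 0, 0], [0, 0, 0], -0.8], [[0, 0, 0], [0, 0, 0], -1], [[0, 0, 0], [0, 0, 0], -1], [[0, 0, 0], [0, 0, 0], -1], [[0, 0, 0], [0, 0, 0], -1]])

```text
clock: 3.47
eef_pos: [410.7, -135.0, 152.3]
tcp_rot: [-3.141, -0.0, 0.003]
contact_force: [-1.7, -0.1, 6.5]
opening: 0.336
```

Emit:
send_rows(plan=[[[0, 0, -0.01], [0, 0, 0], -1], [[0, 0, -0.025], [0, 0, 0], -1], [[0, 0, -0.045], [0, 0, 0], -1], [[0, 0, -0.065], [0, 0, 0], -1], [[0, 0, -0.08], [0, 0, 0], -1]])

```text
clock: 3.88
eef_pos: [410.9, -135.1, 233.8]
tcp_rot: [3.141, -0.001, 0.003]
contact_force: [-0.4, -0.7, -3.1]
opening: 0.335
```

Emit:
send_rows(plan=[[[0.02, -0.01, -0.01], [0, 0, 0], -1], [[0.05, -0.025, -0.01], [0, 0, 0], -1], [[0.08, -0.04, -0.01], [0, 0, 0], -1], [[0.11, -0.055, -0.01], [0, 0, 0], -1], [[0.14, -0.07, -0.01], [0, 0, 0], -1]])

```text
clock: 4.3
eef_pos: [551.9, -63.9, 244.0]
tcp_rot: [3.141, -0.002, 0.002]
contact_force: [0.5, -0.5, -1.9]
opening: 0.337
```

Run:
```python
from h import *
im=viewer.grab_frame('side'); cv2.imwrite('pics/d.png',im[:,:,::-1])
s=status.sense();print(s['eef_pos'],s['tcp_rot'],s['opening'],s['clock'],s['contact_force'])
```

```text
[557.51990555 -61.70669617 244.39730524] [-3.14043669e+00 -7.15567121e-03  2.74267997e-03] 0.3326943249757987 4.35 [ 7.46548497  2.34555727 -1.35384312]
```

View pics/d.png

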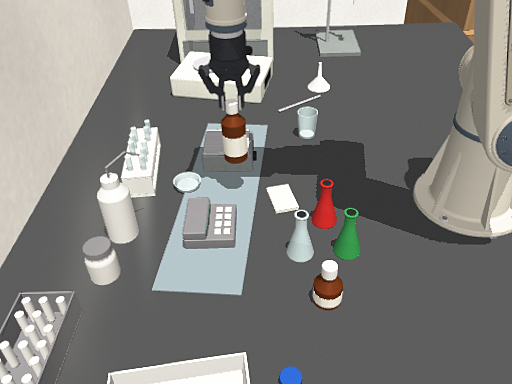

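Emit:
send_rows(plan=[[[0.015, -0.007, 0], [0, 0, 0], -1], [[0.034, -0.0155, 0], [0, 0, 0], -1], [[0.034, -0.0155, 0.02], [0, 0, 0], -1], [[0.034, -0.0155, 0.04], [0, 0, 0], -1], [[0.034, -0.0155, 0.06], [0, 0, 0], -1]])

```text
clock: 4.77
eef_pos: [591.9, -45.9, 183.9]
tcp_rot: [-3.14, -0.008, 0.003]
contact_force: [0.8, 0.3, -2.5]
opening: 0.338
```

Emit:
send_rows(plan=[[[0, 0, 0.01], [0, 0, 0], -1], [[0, 0, 0.02], [0, 0, 0], -1], [[0, 0, 0.028], [0, 0, 0], -1], [[0, 0, 0.0295], [0, 0, 0], -1], [[0, 0, 0.0305], [0, 0, 0], -1]])

```text
clock: 5.18
eef_pos: [592.3, -46.0, 153.5]
tcp_rot: [-3.14, -0.008, 0.003]
contact_force: [-0.1, -0.3, -2.3]
opening: 0.335
```

Emit:
send_rows(plan=[[[0, 0, 0.0005], [0, 0, 0], -1], [[0, 0, 0.001], [0, 0, 0], -1], [[0, 0, 0.001], [0, 0, 0], -1], [[0, 0, 0.001], [0, 0, 0], -1], [[0, 0, 0.001], [0, 0, 0], -1]])

```text
clock: 5.6
eef_pos: [592.5, -46.0, 152.9]
tcp_rot: [-3.141, -0.008, 0.003]
contact_force: [-0.5, 0.4, -3.3]
opening: 0.332
```

Emit:
send_rows(plan=[[[0, 0, 0.0005], [0, 0, 0], -1], [[0, 0, 0.001], [0, 0, 0], -1], [[0, 0, 0.001], [0, 0, 0], -1], [[0, 0, 0.001], [0, 0, 0], -0.5], [[0, 0, 0.001], [0, 0, 0], 0]])

```text
clock: 6.02
eef_pos: [592.7, -46.0, 152.1]
tcp_rot: [-3.141, -0.009, 0.003]
contact_force: [0.3, -0.3, 0.7]
opening: 0.46
```

Emit:
send_rows(plan=[[[0, 0, 0], [0, 0, 0], 0.5], [[0, 0, 0], [0, 0, 0], 0.8], [[0, 0, -0.005], [0, 0, 0], 0.8], [[0, 0, -0.03], [0, 0, 0], 0.8], [[0, 0, -0.06], [0, 0, 0], 0.8]])

```text
clock: 6.43
eef_pos: [590.8, -45.9, 211.1]
tcp_rot: [-3.14, -0.004, 0.003]
contact_force: [-0.1, 0.8, 0.3]
opening: 0.899
```

```bash
cat >> h.py <<'E'
def grab(n,objs,out=None,crop=None,s=2):
    c=cam(n); im=viewer.grab_frame(n)[:,:,::-1].copy()
    for o,x,y,w,z in objs:
        k=cv2.findContours(sil(o,c,x,y,w,z).astype(np.uint8),0,1)[0]; cv2.drawContours(im,k,-1,(0,255,0),1)
    if crop: x0,y0,x1,y1=crop; im=cv2.resize(im[y0:y1,x0:x1],None,fx=s,fy=s)
    if out: cv2.imwrite(out,im)
    return im
def loc(o,cams,x0,z=0,pick=0):
    ms=[]
    for n in cams:
        c=cam(n); viewer.grab_frame(n); r=viewer.cut_out(o,n)
        best=None
        for d in r:
            ys,xs=np.nonzero(d['mask']); q=proj(c,[[x0[0],x0[1],z+30]])[0]
            e=np.hypot(xs.mean()-q[0],ys.mean()-q[1])
            if best is None or e<best[0]: best=(e,d['mask'])
        if best is None or best[0]>40: print(n,'none'); continue
        ms.append((c,best[1])); print(n,np.round(fit(o,[ms[-1]],x0,z)[0],2))
    p=fit(o,ms,x0,z); print(o,np.round(p[0],3),round(p[1],3)); return p
E
python3 - <<'E'
from h import *
loc('tall_bottle',['side','scene'],[591,-46])
grab('side',[('tall_bottle',591.4,-47,0,0)],'pics/e.png',(130,60,400,310),2)
s=status.sense();print(s['eef_pos'],s['tcp_rot'],s['opening'],s['clock'],s['contact_force'])
E
```

```text
side [591.88 -46.84]
scene [593.18 -46.44]
tall_bottle [591.579 -45.24 ] 0.902
[592.00493617 -46.0434343  212.09119626] [-3.14054144e+00 -8.88288029e-03  3.01138569e-03] 0.8985115234429671 6.6833 [-0.7929702  -0.64106431 -0.54515294]
```

View pics/e.png

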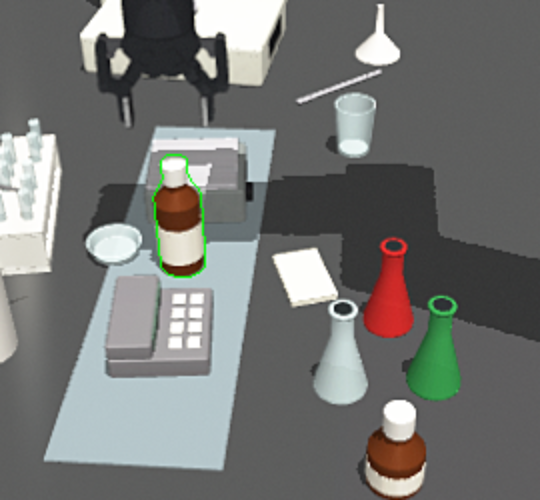

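Emit:
send_rows(plan=[[[-0.035, -0.008, 0], [0, 0, -0.06], 1], [[-0.07, -0.016, 0], [0, 0, -0.12], 1], [[-0.105, -0.024, 0], [0, 0, -0.18], 1], [[-0.14, -0.031, 0.01], [0, 0, -0.25], 1], [[-0.152, -0.034, 0.03], [0, 0, -0.253], 1]])

```text
clock: 7.1
eef_pos: [435.7, -11.9, 180.4]
tcp_rot: [3.141, -0.007, 0.26]
contact_force: [0.2, -0.2, -0.2]
opening: 0.998
```

Emit:
send_rows(plan=[[[0, 0, 0.02], [0, 0, 0], 0.7], [[0, 0, 0.04], [0, 0, 0], 0.7], [[0, 0, 0.06], [0, 0, 0], 0.7], [[0, 0, 0.06], [0, 0, 0], 0.7], [[0, 0, 0.06], [0, 0, 0], 0.7]])

```text
clock: 7.52
eef_pos: [434.7, -11.8, 119.3]
tcp_rot: [-3.141, -0.003, 0.26]
contact_force: [0.3, 0.2, 0.4]
opening: 0.855
```

Run:
```python
from h import *
p=loc('tile',['side','scene','wrist'],[439.6,-12,.256])[0]
im=grab('wrist',[('tile',*p,0)],'pics/f.png')
s=status.sense();print(s['eef_pos'],s['tcp_rot'],s['opening'],s['clock'],s['contact_force'])
```

```text
side [ 4.3944e+02 -1.1820e+01  2.6000e-01]
scene [ 4.416e+02 -1.310e+01  2.900e-01]
wrist [ 4.3965e+02 -1.2720e+01  2.6000e-01]
tile [ 4.39589e+02 -1.20370e+01  2.57000e-01] 0.922
[436.59360335 -11.86658875 121.11732002] [ 3.14068573 -0.00815014  0.26040522] 0.8481457083242747 7.8667 [-0.18460115 -0.07559026 -0.70553657]
```

View pics/f.png

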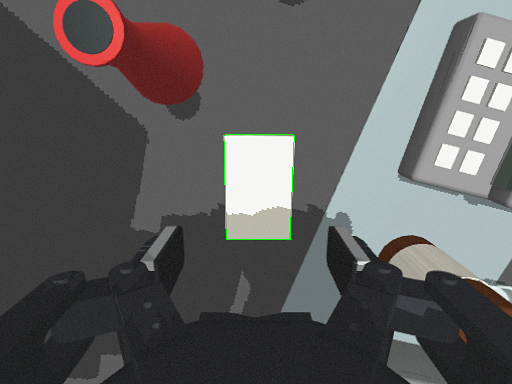

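Emit:
send_rows(plan=[[[0.003, 0.001, 0.03], [0, 0, 0], 0.7], [[0.003, 0.001, 0.06], [0, 0, 0], 0.7], [[0.003, 0.001, 0.08], [0, 0, 0], 0.7], [[0.003, 0.001, 0.087], [0, 0, 0], 0.7], [[0.003, 0.001, 0.088], [0, 0, 0], 0.7]])

```text
clock: 8.28
eef_pos: [439.6, -11.9, 32.2]
tcp_rot: [3.141, -0.006, 0.26]
contact_force: [0.3, 0.8, 0.2]
opening: 0.852
```

Emit:
send_rows(plan=[[[0, 0, 0.001], [0, 0, 0], 0.7], [[0, 0, 0.002], [0, 0, 0], 0.7], [[0, 0, 0.004], [0, 0, 0], 0.7], [[0, 0, 0.004], [0, 0, 0], 0.7], [[0, 0, 0.004], [0, 0, 0], 0.7]])

```text
clock: 8.7
eef_pos: [440.0, -11.9, 28.8]
tcp_rot: [3.141, -0.007, 0.26]
contact_force: [0.5, -0.2, -0.3]
opening: 0.853
```

Run:
```python
from h import *
a=grab('side',[],'pics/g1.png',(220,130,360,250),3)
b=grab('wrist',[],None,(100,130,420,300),1.1)
h=max(a.shape[0],b.shape[0]); b=cv2.copyMakeBorder(b,0,h-b.shape[0],0,0,0); cv2.imwrite('pics/g.png',np.hstack([a,b]))
s=status.sense();print(s['eef_pos'],s['tcp_rot'],s['opening'],s['clock'],s['contact_force'])
```

```text
[439.90193602 -11.93591743  28.61193887] [ 3.1411909  -0.00641343  0.26041149] 0.851565745074455 8.8 [-0.13007323  0.82251424 -0.35858838]
```

View pics/g.png

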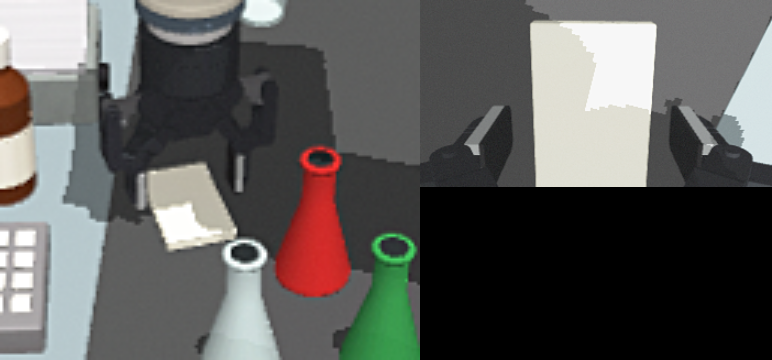

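Emit:
send_rows(plan=[[[0, 0, 0.001], [0, 0, 0], 0.7], [[0, 0, 0.002], [0, 0, 0], 0.7], [[0, 0, 0.003], [0, 0, 0], 0.7], [[0, 0, 0.0035], [0, 0, 0], 0.7], [[0, 0, 0.0035], [0, 0, 0], 0.7]], squeeze=30)

```text
clock: 9.22
eef_pos: [439.8, -11.9, 24.9]
tcp_rot: [3.141, -0.006, 0.26]
contact_force: [-0.2, -0.3, 0.4]
opening: 0.848
```

Emit:
send_rows(plan=[[[0, 0, 0], [0, 0, 0], 0.5], [[0, 0, 0], [0, 0, 0], 0.4], [[0, 0, 0], [0, 0, 0], 0.3], [[0, 0, 0], [0, 0, 0], 0.25], [[0, 0, 0], [0, 0, 0], 0.2]])

```text
clock: 9.63
eef_pos: [439.8, -11.9, 25.3]
tcp_rot: [3.141, -0.006, 0.26]
contact_force: [-2.0, -0.0, 7.1]
opening: 0.638
```

Emit:
send_rows(plan=[[[0, 0, 0], [0, 0, 0], -0.2], [[0, 0, 0], [0, 0, 0], -0.2], [[0, 0, -0.004], [0, 0, 0], -0.2], [[0, 0, -0.02], [0, 0, 0], -0.2], [[0, 0, -0.05], [0, 0, 0], -0.2]])

```text
clock: 10.05
eef_pos: [437.4, -11.9, 73.9]
tcp_rot: [-3.14, -0.001, 0.26]
contact_force: [0.2, 0.8, -1.4]
opening: 0.638
```

Run:
```python
from h import *
a=grab('side',[],'pics/g1.png',(200,80,360,250),2.5)
b=grab('wrist',[],None,(100,130,420,300),1.1)
h=max(a.shape[0],b.shape[0]); b=cv2.copyMakeBorder(b,0,h-b.shape[0],0,0,0); cv2.imwrite('pics/i.png',np.hstack([a,b]))
s=status.sense();print(s['eef_pos'],s['tcp_rot'],s['opening'],s['clock'],s['contact_force'])
```

```text
[441.52567876 -12.06323879  78.18034019] [ 3.13989315 -0.01076846  0.2603838 ] 0.6372754566299288 10.15 [ 0.67329798 -0.72431762 -1.17012263]
```

View pics/i.png

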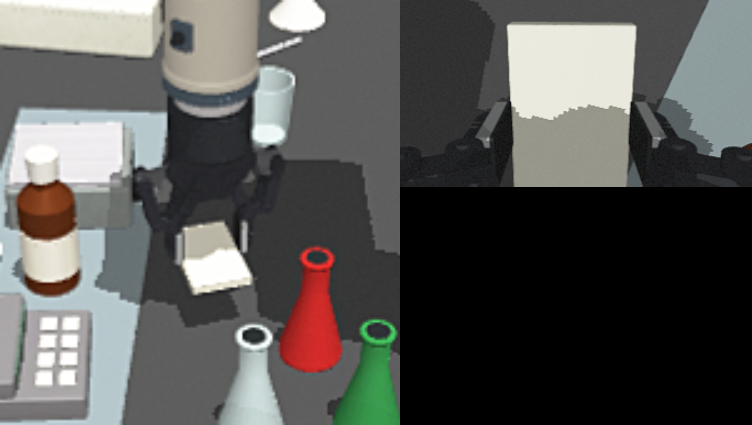

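Emit:
send_rows(plan=[[[0, 0, -0.03], [0, 0, 0], -0.2], [[0, 0, -0.065], [0, 0, 0], -0.2], [[0.005, 0.01, -0.1], [0, 0, 0], -0.2], [[0.015, 0.035, -0.112], [0, 0, 0], -0.2], [[0.028, 0.065, -0.112], [0, 0, 0], -0.2]])

```text
clock: 10.57
eef_pos: [485.6, -67.8, 194.1]
tcp_rot: [3.138, -0.016, 0.262]
contact_force: [1.3, 1.1, -1.6]
opening: 0.636
```

Emit:
send_rows(plan=[[[0.013, 0.03, 0], [0, 0, 0.09], -0.2], [[0.026, 0.06, 0], [0, 0, 0.18], -0.2], [[0.039, 0.09, 0], [0, 0, 0.27], -0.2], [[0.052, 0.12, 0], [0, 0, 0.349], -0.2], [[0.06, 0.138, 0], [0, 0, 0.349], -0.2]])

```text
clock: 10.98
eef_pos: [580.9, -188.1, 195.0]
tcp_rot: [-3.14, -0.017, -0.093]
contact_force: [0.5, -0.1, -1.0]
opening: 0.633
```

Run:
```python
from h import *
p=[579,-186.5,-.0887]
for n in['wrist','side']: grab(n,[('stirrer',*p,0),('liner',591.4,-47,-.0887,0)],f'pics/j_{n}.png')
p=loc('stirrer',['side','wrist'],p)
s=status.sense();print(s['eef_pos'],s['tcp_rot'],s['opening'],s['clock'],s['contact_force'])
```

```text
side [ 5.7813e+02 -1.9042e+02  2.0000e-02]
wrist [ 5.7540e+02 -1.8942e+02  1.0000e-02]
stirrer [ 5.78162e+02 -1.84963e+02  5.50000e-02] 0.491
[ 578.30822091 -184.75486988  194.87427137] [-3.13896391 -0.01447766 -0.08630636] 0.6373484014353872 11.2833 [-0.0380886   0.1949559  -1.88945156]
```

View pics/j_wrist.png

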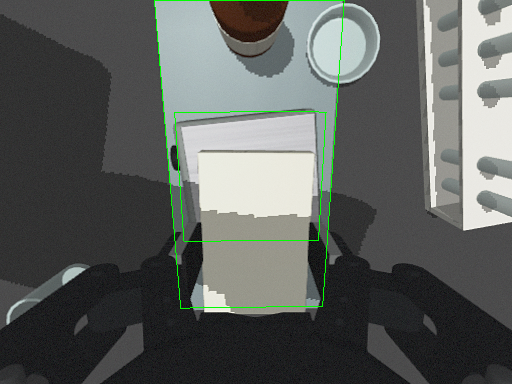

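View pics/j_side.png

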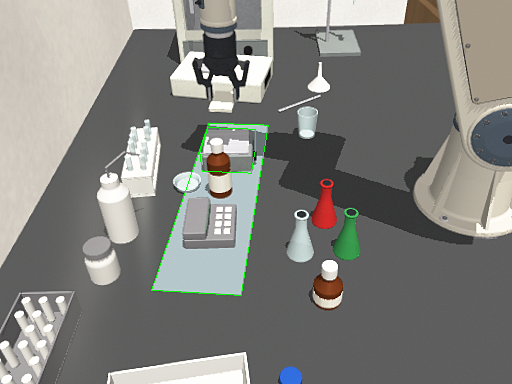

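Run:
```python
from h import *
im=viewer.grab_frame('wrist')[:,:,::-1]; cv2.imwrite('pics/k.png',cv2.resize(im[95:265,155:355],None,fx=4,fy=3.5,interpolation=cv2.INTER_CUBIC)[:600])
import pickle
S=pickle.load(open('s0.pkl','rb'))
cv2.imwrite('pics/k2.png',cv2.resize(S['side'][1][120:185,190:270,::-1],None,fx=9,fy=9,interpolation=cv2.INTER_CUBIC))
cv2.imwrite('pics/k3.png',cv2.resize(S['wrist'][1][235:335,155:285,::-1],None,fx=6,fy=6,interpolation=cv2.INTER_CUBIC))
```

```text
(no output)
```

View pics/k.png

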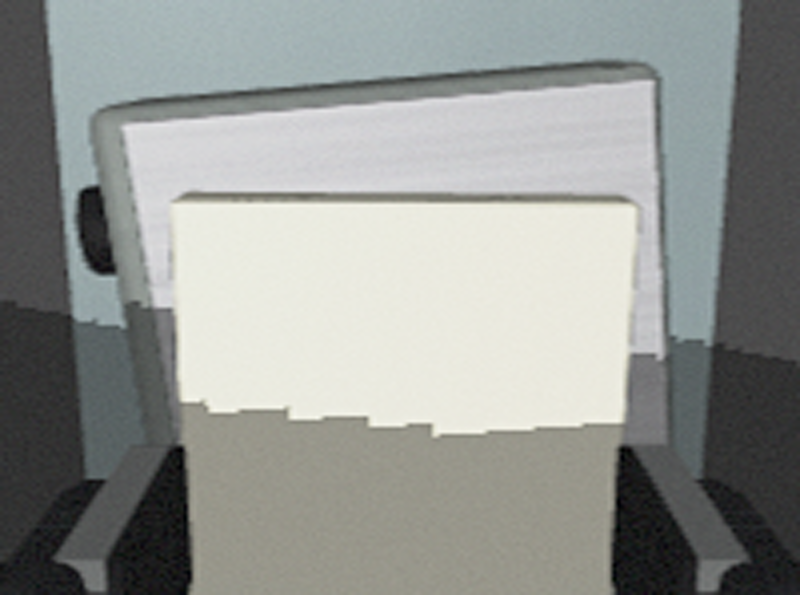

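View pics/k2.png

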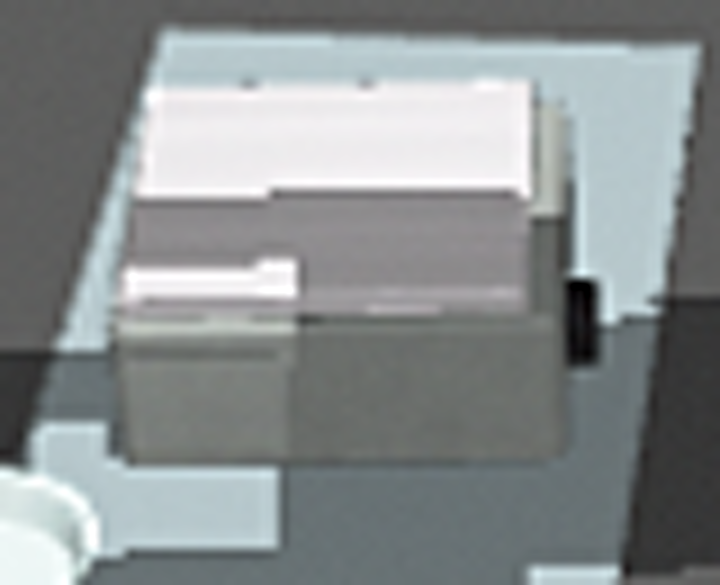

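View pics/k3.png

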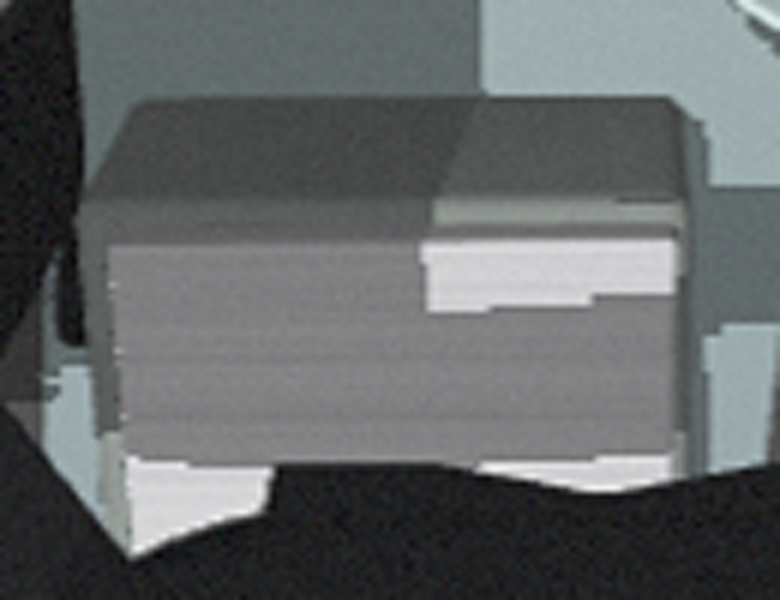

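Run:
```python
from h import *
import pickle
S=pickle.load(open('s0.pkl','rb'))
f=lambda L,s,o:[[a/s[0]+o[0]-.4,b/s[1]+o[1]-.4] for a,b in L]
s=unproj(S['side'][0],f([(147,90),(530,82),(527,312),(118,318)],(9,9),(190,120)),60)
w=unproj(S['wrist'][0],f([(105,243),(675,238)],(6,6),(155,235)),60)
w2=unproj(cam('wrist'),f([(122,125),(655,80)],(4,3.5),(155,95)),60)
for q in(s,w,w2):
    print(np.round(q[:,:2],1)); d=q[1]-q[0]; print(np.hypot(*d[:2]))
    for a,b in([(1,0),(2,3)] if len(q)==4 else [(1,0)]): d=q[a]-q[b]; print('yaw',np.arctan2(abs(d[1])*np.sign(d[1]*d[0]),abs(d[0])))
print('centre side',s.mean(0))
for q in(w,w2):
    m=(q[0]+q[1])/2; d=(q[1]-q[0]); d/=np.hypot(*d[:2]); print('c',m[:2]-56*np.array([-d[1],d[0]]))
```

```text
[[ 642.1 -239.7]
 [ 525.9 -241.2]
 [ 523.8 -119.1]
 [ 639.1 -118.9]]
116.15941697560645
yaw 0.013399091427604886
yaw 0.001878660627718838
[[ 522.8 -133.5]
 [ 639.4 -132.2]]
116.65673320025033
yaw 0.010661648793704055
[[ 523.3 -133.6]
 [ 639.6 -132.6]]
116.35514157948971
yaw 0.00845151383175872
centre side [ 582.72819469 -179.73244853   60.        ]
c [ 581.70306171 -188.83262948]
c [ 581.93259121 -189.0827436 ]
```

Emit:
send_rows(plan=[[[0.003, 0.003, 0], [0, -0.006, -0.05], -0.2], [[0.003, 0.003, 0.03], [0, -0.012, -0.096], -0.2], [[0.003, 0.003, 0.06], [0, -0.012, -0.096], -0.2], [[0.003, 0.003, 0.085], [0, -0.012, -0.096], -0.2], [[0.003, 0.003, 0.1], [0, -0.012, -0.096], -0.2]])

```text
clock: 11.75
eef_pos: [580.9, -186.4, 92.7]
tcp_rot: [-3.139, -0.0, 0.011]
contact_force: [-1.0, -0.3, -1.7]
opening: 0.638
```

Run:
```python
from h import *
s=status.sense();print(s['eef_pos'],s['tcp_rot'],s['opening'],s['clock'],s['contact_force'])
grab('wrist',[],'pics/l.png',(130,80,390,330),2.2)
s=status.sense();print(s['eef_pos'],s['tcp_rot'])
```

```text
[ 580.90894159 -186.37561393   92.73690686] [-3.13895242e+00 -2.45659168e-04  1.11840493e-02] 0.6376803100127313 11.75 [-1.0202937  -0.29112793 -1.67317565]
[ 579.84375331 -186.05946093   90.73437442] [-3.13801802e+00  2.49879769e-03  1.10902716e-02]
```

View pics/l.png

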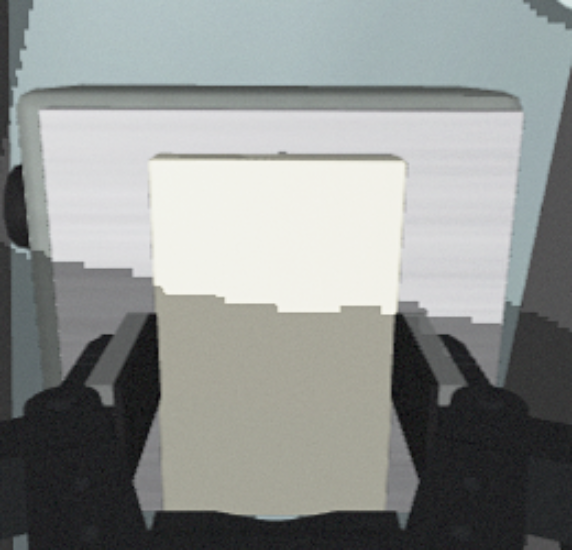

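Emit:
send_rows(plan=[[[0.001, 0.002, 0.001], [0, 0, 0], -0.2], [[0.001, 0.002, 0.002], [0, 0, 0], -0.2], [[0.001, 0.002, 0.003], [0, 0, 0], -0.2], [[0.001, 0.002, 0.004], [0, 0, 0], -0.2], [[0.001, 0.002, 0.0045], [0, 0, 0], -0.2]])

```text
clock: 12.22
eef_pos: [581.5, -188.2, 87.3]
tcp_rot: [-3.139, 0.001, 0.011]
contact_force: [0.0, 1.1, -1.1]
opening: 0.637
```

Emit:
send_rows(plan=[[[0, 0, 0.0005], [0, 0, 0], -0.2], [[0, 0, 0.001], [0, 0, 0], -0.2], [[0, 0, 0.001], [0, 0, 0], -0.2], [[0, 0, 0.001], [0, 0, 0], -0.2], [[0, 0, 0.001], [0, 0, 0], -0.2]])

```text
clock: 12.63
eef_pos: [581.5, -188.2, 86.3]
tcp_rot: [-3.139, 0.001, 0.011]
contact_force: [0.4, -0.5, -1.3]
opening: 0.637
```

Emit:
send_rows(plan=[[[0, 0, 0.0005], [0, 0, 0], -0.2], [[0, 0, 0.001], [0, 0, 0], -0.2], [[0, 0, 0.0015], [0, 0, 0], -0.2], [[0, 0, 0.0015], [0, 0, 0], -0.2], [[0, 0, 0.0015], [0, 0, 0], -0.2]])

```text
clock: 13.05
eef_pos: [581.5, -188.2, 85.4]
tcp_rot: [-3.139, 0.001, 0.011]
contact_force: [-2.4, -0.2, 5.8]
opening: 0.636
```

Contact. Release and rise.

Emit:
send_rows(plan=[[[0, 0, 0], [0, 0, 0], 0.35], [[0, 0, 0], [0, 0, 0], 0.5], [[0, 0, 0], [0, 0, 0], 0.7], [[0, 0, 0], [0, 0, 0], 0.7], [[0, 0, -0.02], [0, 0, 0], 0.7]])

```text
clock: 13.47
eef_pos: [579.3, -187.5, 102.4]
tcp_rot: [-3.137, 0.006, 0.011]
contact_force: [-0.4, -0.4, -0.3]
opening: 0.855
```

Emit:
send_rows(plan=[[[0, 0, -0.03], [0, 0, 0], 0.7], [[0, 0, -0.07], [0, 0, 0], 0.7], [[0, 0, -0.11], [0, 0, 0], 0.7], [[-0.03, 0, -0.11], [0, 0, 0], 0.7], [[-0.06, 0, -0.11], [0, 0, 0], 0.7]])

```text
clock: 13.88
eef_pos: [521.9, -189.3, 215.5]
tcp_rot: [-3.139, 0.0, 0.012]
contact_force: [-0.8, 0.2, -0.6]
opening: 0.851
```

Run:
```python
from h import *
p=loc('tile',['side','scene','wrist'],[581.5,-188,.01],60)[0]
grab('wrist',[('tile',*p,60)],'pics/m.png')
s=status.sense();print(s['eef_pos'],s['tcp_rot'],s['opening'],s['clock'],s['contact_force'])
```

```text
side [ 5.7782e+02 -1.8870e+02  9.0000e-02]
scene [ 5.8013e+02 -1.8674e+02  4.0000e-02]
wrist [ 5.8110e+02 -1.8968e+02  1.0000e-02]
tile [ 5.80618e+02 -1.88379e+02  1.30000e-02] 0.889
[ 520.88441214 -188.80299844  212.62649764] [-3.13688771  0.0055868   0.01134763] 0.8471567191213615 14.2333 [ 0.37136431 -0.00661723  0.81588736]
```

View pics/m.png

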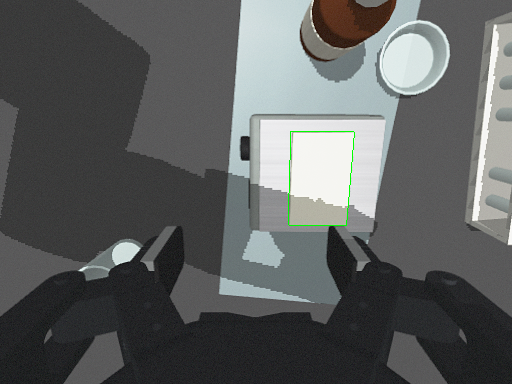

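Emit:
send_rows(plan=[[[-0.032, 0.023, 0], [0, 0, 0.011], 1], [[-0.065, 0.047, 0], [0, 0, 0.011], 1], [[-0.097, 0.07, 0.01], [0, 0, 0.011], 1], [[-0.13, 0.093, 0.02], [0, 0, 0.011], 1], [[-0.162, 0.117, 0.03], [0, 0, 0.011], 1]])

```text
clock: 14.65
eef_pos: [359.3, -308.4, 182.6]
tcp_rot: [-3.137, 0.005, 0.001]
contact_force: [0.9, 0.0, -1.1]
opening: 0.998
```

Run:
```python
from h import *
s=status.sense();print(s['eef_pos'],s['tcp_rot'],s['opening'],s['clock'],s['contact_force'])
p=loc('beaker',['side','scene','wrist'],[360,-307.5],0)[0]
b=grab('wrist',[('beaker',*p,0,0)],'pics/n1.png',(60,60,460,340),1)
a=grab('side',[('beaker',*p,0,0)],'pics/n2.png',(250,60,390,200),2)
cv2.imwrite('pics/n.png',np.hstack([a,b]))
s=status.sense();print(s['eef_pos'],s['tcp_rot'],s['opening'],s['clock'],s['contact_force'])
```

```text
[ 359.31749337 -308.38925889  182.56697129] [-3.13725329e+00  5.23441573e-03  1.35532989e-03] 0.9982565195002994 14.65 [ 0.88751368  0.01693256 -1.11451237]
side [ 359.86 -307.57]
scene [ 360.  -307.5]
wrist none
beaker [ 359.975 -307.421] 0.788
[ 361.43663286 -307.16175467  183.20914224] [-3.13728488e+00  4.95186569e-03  1.96470509e-03] 0.9999568270165227 15.05 [ 0.01354511 -0.48533167  0.33235852]
```

View pics/n.png

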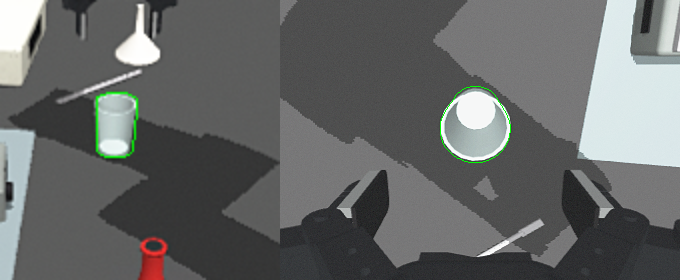

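Emit:
send_rows(plan=[[[-0.001, 0, 0.03], [0, 0, 0], 1], [[-0.001, 0, 0.06], [0, 0, 0], 1], [[-0.001, 0, 0.09], [0, 0, 0], 1], [[-0.001, 0, 0.115], [0, 0, 0], 1], [[-0.001, 0, 0.132], [0, 0, 0], 1]], squeeze=25)

```text
clock: 15.47
eef_pos: [360.3, -305.3, 49.2]
tcp_rot: [-3.136, 0.006, 0.004]
contact_force: [-0.1, 0.3, -0.4]
opening: 0.996
```

Emit:
send_rows(plan=[[[0, 0, 0.001], [0, 0, 0], 0.7], [[0, 0, 0.001], [0, 0, 0], 0.5], [[0, 0, 0.001], [0, 0, 0], 0.35], [[0, 0, 0.001], [0, 0, 0], 0.1], [[0, 0, 0.001], [0, 0, 0], -0.2]])

```text
clock: 15.88
eef_pos: [361.1, -305.8, 49.4]
tcp_rot: [-3.138, 0.004, 0.004]
contact_force: [0.2, 0.1, -0.6]
opening: 0.648
```

Emit:
send_rows(plan=[[[0, 0, 0], [0, 0, 0], -0.2], [[0, 0, 0], [0, 0, 0], -0.2], [[0, 0, -0.005], [0, 0, 0], -0.2], [[0, 0, -0.02], [0, 0, 0], -0.2], [[0, 0, -0.05], [0, 0, 0], -0.2]])

```text
clock: 16.3
eef_pos: [359.8, -304.7, 98.2]
tcp_rot: [-3.135, 0.008, 0.004]
contact_force: [-0.4, -1.0, 0.7]
opening: 0.649
```

Run:
```python
from h import *
b=grab('wrist',[],'pics/n1.png',(60,60,460,340),1)
a=grab('side',[],'pics/n2.png',(250,60,390,200),2)
cv2.imwrite('pics/o.png',np.hstack([a,b]))
s=status.sense();print(s['eef_pos'],s['tcp_rot'],s['opening'],s['clock'],s['contact_force'])
```

```text
[ 363.11921769 -307.57468536  102.93554084] [-3.14149244e+00 -1.26524181e-04  4.28764478e-03] 0.6427384466414031 16.4 [ 1.10719152  0.79046068 -0.53234483]
```

View pics/o.png

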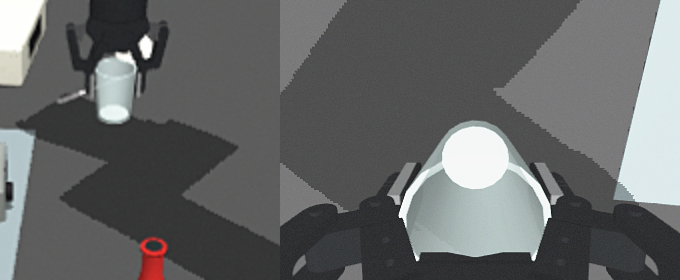

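Emit:
send_rows(plan=[[[0.025, 0, -0.02], [0, 0, 0], -0.2], [[0.06, 0, -0.03], [0, 0, 0], -0.2], [[0.095, -0.001, -0.03], [0, 0, 0], -0.2], [[0.13, -0.001, -0.03], [0, 0, 0], -0.2], [[0.165, -0.002, -0.03], [0, 0, 0], -0.2]])

```text
clock: 16.82
eef_pos: [529.7, -304.9, 133.3]
tcp_rot: [3.141, -0.001, 0.004]
contact_force: [0.3, -0.3, -0.2]
opening: 0.649
```

Emit:
send_rows(plan=[[[0.02, 0, 0], [0, 0, 0], -0.2], [[0.038, 0, 0], [0, 0, 0], -0.2], [[0.05, 0, 0], [0, 0, 0], -0.2], [[0.05, 0, 0], [0, 0, 0], -0.2], [[0.05, 0, 0.01], [0, 0, 0], -0.2]])

```text
clock: 17.23
eef_pos: [580.3, -305.0, 124.4]
tcp_rot: [3.14, -0.003, 0.004]
contact_force: [-1.1, 0.2, -0.2]
opening: 0.649
```

Run:
```python
from h import *
c=cam('side'); print(np.round(unproj(c,[[172,92],[265,100]],0)))
b=grab('wrist',[('beaker',582,-307.5,0,0)],'pics/n1.png',(60,60,460,340),1)
a=grab('side',[('beaker',582,-307.5,0,0)],'pics/n2.png',(150,60,290,200),2)
cv2.imwrite('pics/p.png',np.hstack([a,b]))
s=status.sense();print(s['eef_pos'],s['tcp_rot'],s['opening'],s['clock'],s['contact_force'])
```

```text
[[ 792. -575.    0.]
 [ 481. -512.    0.]]
[ 577.46094546 -304.1205219   121.41034046] [-3.14037947e+00  2.48862885e-03  3.55457691e-03] 0.6457397164234412 17.3333 [-0.89058464 -0.30724853 -0.24182727]
```

View pics/p.png

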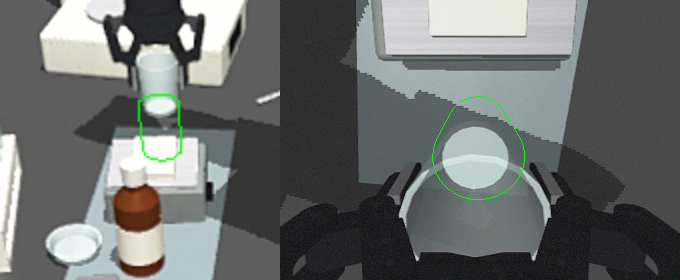

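Emit:
send_rows(plan=[[[0.003, 0.0015, 0.015], [0, 0, 0], -0.2], [[0.003, 0.0015, 0.03], [0, 0, 0], -0.2], [[0.003, 0.0015, 0.045], [0, 0, 0], -0.2], [[0.003, 0.0015, 0.06], [0, 0, 0], -0.2], [[0.003, 0.0015, 0.067], [0, 0, 0], -0.2]])

```text
clock: 17.75
eef_pos: [578.2, -305.1, 51.5]
tcp_rot: [-3.139, 0.006, 0.003]
contact_force: [-0.8, -1.0, -1.6]
opening: 0.65
```

Emit:
send_rows(plan=[[[0, 0, 0.001], [0, 0, 0], -0.2], [[0, 0, 0.002], [0, 0, 0], -0.2], [[0, 0, 0.003], [0, 0, 0], -0.2], [[0, 0, 0.003], [0, 0, 0], -0.2], [[0, 0, 0.003], [0, 0, 0], -0.2]])

```text
clock: 18.17
eef_pos: [577.7, -305.3, 49.4]
tcp_rot: [-3.139, 0.006, 0.003]
contact_force: [-3.4, 1.4, 7.7]
opening: 0.645
```

Emit:
send_rows(plan=[[[0, 0, 0], [0, 0, 0], 0.35], [[0, 0, 0], [0, 0, 0], 0.6], [[0, 0, 0], [0, 0, 0], 0.9], [[0, 0, 0], [0, 0, 0], 1], [[0, 0, -0.01], [0, 0, 0], 1]])

```text
clock: 18.58
eef_pos: [576.6, -304.8, 58.0]
tcp_rot: [-3.137, 0.009, 0.003]
contact_force: [-0.5, 0.3, -0.9]
opening: 0.996
```

Emit:
send_rows(plan=[[[0, 0, -0.03], [0, 0, 0], 1], [[0, 0, -0.065], [0, 0, 0], 1], [[0, 0, -0.1], [0, 0, 0], 1], [[0, 0, -0.14], [0, 0, 0], 1], [[0, 0, -0.17], [0, 0, 0], 1]])

```text
clock: 19.0
eef_pos: [578.5, -305.7, 231.9]
tcp_rot: [-3.139, 0.006, 0.003]
contact_force: [1.4, 0.7, 0.4]
opening: 0.999
```

Run:
```python
from h import *
p=loc('beaker',['side','scene','wrist'],[578,-307.5],0)[0]
b=grab('wrist',[('beaker',*p,0,0)],'pics/n1.png',(60,60,460,340),1)
a=grab('scene',[('beaker',*p,0,0)],'pics/n2.png',(70,100,240,240),2)
cv2.imwrite('pics/q.png',np.hstack([a,b]))
s=status.sense();print(s['eef_pos'],s['tcp_rot'],s['opening'],s['clock'],s['contact_force'])
```

```text
side [ 577.25 -315.52]
scene [ 563.43 -333.94]
wrist [ 576.95 -306.22]
beaker [ 576.983 -306.626] 0.681
[ 577.27477972 -305.08482287  226.40728806] [-3.13608544e+00  1.11136811e-02  2.56033462e-03] 0.99918596410146 19.4 [-1.35713354 -0.52805335  0.5301359 ]
```

View pics/q.png

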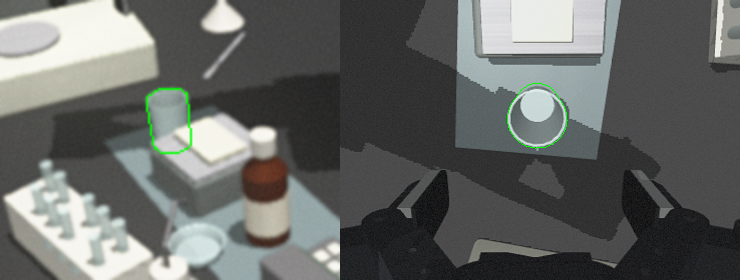

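Emit:
send_rows(plan=[[[-0.012, -0.033, 0], [0, 0, 0], 1], [[-0.024, -0.066, 0], [0, 0, 0], 1], [[-0.036, -0.1, 0], [0, 0, 0], 1], [[-0.05, -0.135, 0], [0, 0, 0], 1], [[-0.062, -0.17, 0], [0, 0, 0], 1]])

```text
clock: 19.82
eef_pos: [513.2, -133.8, 226.7]
tcp_rot: [-3.135, 0.014, 0.002]
contact_force: [-0.0, 0.7, -0.4]
opening: 1.0
```

Emit:
send_rows(plan=[[[-0.014, -0.037, 0], [0, 0, 0], 0.6], [[-0.028, -0.074, 0], [0, 0, 0], 0.6], [[-0.042, -0.111, 0], [0, 0, 0], 0.6], [[-0.056, -0.148, 0], [0, 0, 0], 0.6], [[-0.07, -0.185, 0], [0, 0, 0], 0.6]])

```text
clock: 20.23
eef_pos: [441.3, 52.5, 228.0]
tcp_rot: [-3.135, 0.015, 0.002]
contact_force: [1.0, 0.4, 0.3]
opening: 0.797
```

Emit:
send_rows(plan=[[[-0.01, -0.035, 0], [0, 0.005, 0], 0.6], [[-0.02, -0.07, 0], [-0.005, 0.01, 0], 0.6], [[-0.034, -0.113, 0.01], [-0.006, 0.013, 0], 0.6], [[-0.034, -0.113, 0.02], [-0.006, 0.013, 0], 0.6], [[-0.034, -0.113, 0.03], [-0.006, 0.013, 0], 0.6]])

```text
clock: 20.65
eef_pos: [405.4, 167.5, 198.1]
tcp_rot: [3.142, 0.003, 0.006]
contact_force: [0.3, -0.1, -0.5]
opening: 0.798
```

Run:
```python
from h import *
p=loc('flask',['side','scene','wrist'],[407,166],0)[0]
b=grab('wrist',[('flask',*p,0,0)],'pics/n1.png',(60,60,460,340),1)
a=grab('side',[('flask',*p,0,0)],'pics/n2.png',(250,160,390,300),2)
cv2.imwrite('pics/r.png',np.hstack([a,b]))
s=status.sense();print(s['eef_pos'],s['tcp_rot'],s['opening'],s['clock'],s['contact_force'])
```

```text
side [406.12 165.07]
scene [407.28 164.1 ]
wrist [405.76 164.35]
flask [406.2   164.069] 0.925
[407.25390803 164.81162177 199.56976906] [-3.14128703e+00  1.67379799e-03 -3.19516523e-04] 0.80149615284387 21.05 [-0.36540256 -0.28327781 -1.43506444]
```

View pics/r.png

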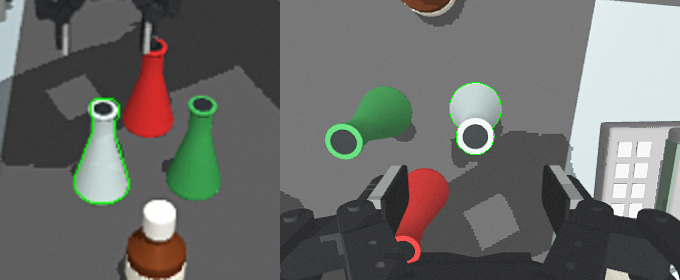

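Emit:
send_rows(plan=[[[-0.001, 0.0005, 0.025], [0, 0, 0], 0.6], [[-0.001, 0.0005, 0.05], [0, 0, 0], 0.6], [[-0.001, 0.0005, 0.075], [0, 0, 0], 0.6], [[-0.001, 0.0005, 0.097], [0, 0, 0], 0.6], [[-0.001, 0.0005, 0.105], [0, 0, 0], 0.6]], squeeze=30)

```text
clock: 21.47
eef_pos: [405.2, 163.3, 92.6]
tcp_rot: [3.141, 0.004, -0.001]
contact_force: [-1.1, -0.8, 0.6]
opening: 0.799
```

Emit:
send_rows(plan=[[[0, 0, 0], [0, 0, 0], 0.3], [[0, 0, 0], [0, 0, 0], 0], [[0, 0, 0], [0, 0, 0], -0.2], [[0, 0, 0], [0, 0, 0], -0.35], [[0, 0, 0], [0, 0, 0], -0.5]])

```text
clock: 21.88
eef_pos: [406.3, 163.7, 93.8]
tcp_rot: [-3.141, 0.002, -0.002]
contact_force: [1.4, -0.7, 4.4]
opening: 0.316
```

Emit:
send_rows(plan=[[[0, 0, 0], [0, 0, 0], -1], [[0, 0, 0], [0, 0, 0], -1], [[0, 0, 0], [0, 0, 0], -1], [[0, 0, -0.002], [0, 0, 0], -1], [[0, 0, -0.005], [0, 0, 0], -1]])

```text
clock: 22.3
eef_pos: [406.0, 163.6, 98.8]
tcp_rot: [3.142, 0.002, -0.001]
contact_force: [0.3, 0.2, -1.1]
opening: 0.316
```

Run:
```python
from h import *
b=grab('wrist',[],'pics/n1.png',(60,60,460,340),1)
a=grab('side',[],'pics/n2.png',(250,160,390,300),2)
cv2.imwrite('pics/t.png',np.hstack([a,b]))
s=status.sense();print(s['eef_pos'],s['tcp_rot'],s['opening'],s['clock'],s['contact_force'])
```

```text
[406.46690059 163.79911327  99.21341002] [-3.14119023e+00  1.19349986e-03 -1.44282143e-03] 0.3126099485885621 22.4 [-0.21132738 -0.09141089 -1.18076606]
```

View pics/t.png

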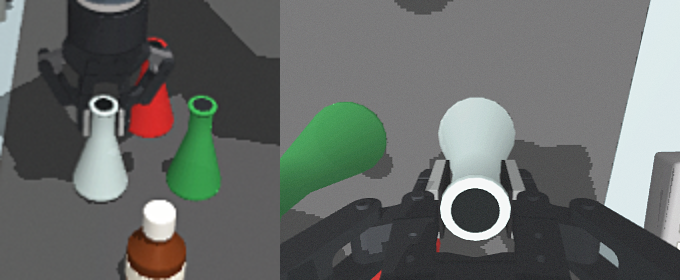

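Emit:
send_rows(plan=[[[0, 0, -0.025], [0, 0, 0], -1], [[0, 0, -0.055], [0, 0, 0], -1], [[0, 0, -0.09], [0, 0, 0], -1], [[0, 0, -0.125], [0, 0, 0], -1], [[0, 0.01, -0.16], [0, 0, 0], -1]])

```text
clock: 22.82
eef_pos: [406.4, 154.4, 260.9]
tcp_rot: [-3.141, 0.001, -0.001]
contact_force: [1.6, 0.3, -1.0]
opening: 0.315
```

Emit:
send_rows(plan=[[[0.005, 0.03, 0], [0, 0, 0], -1], [[0.011, 0.06, 0], [0, 0, 0], -1], [[0.018, 0.09, 0], [0, 0, 0], -1], [[0.025, 0.12, 0], [0, 0, 0], -1], [[0.033, 0.155, 0], [0, 0, 0], -1]])

```text
clock: 23.23
eef_pos: [439.1, -1.7, 261.0]
tcp_rot: [-3.14, 0.001, -0.0]
contact_force: [1.3, 0.8, -1.5]
opening: 0.317
```

Emit:
send_rows(plan=[[[0.01, 0.035, 0], [0, 0, 0], -1], [[0.02, 0.07, 0], [0, 0, 0], -1], [[0.03, 0.105, 0], [0, 0, 0], -1], [[0.04, 0.14, 0], [0, 0, 0], -1], [[0.055, 0.165, 0], [0, 0, 0], -1]])

```text
clock: 23.65
eef_pos: [493.5, -169.4, 260.6]
tcp_rot: [-3.141, 0.001, -0.001]
contact_force: [1.3, 1.0, -1.5]
opening: 0.313
```

Now +87.5 x, −19 y.

Emit:
send_rows(plan=[[[0.025, 0.005, 0], [0, 0, 0], -1], [[0.05, 0.01, 0], [0, 0, 0], -1], [[0.075, 0.017, 0], [0, 0, 0], -1], [[0.0875, 0.019, 0.01], [0, 0, 0], -1], [[0.0875, 0.019, 0.03], [0, 0, 0], -1]])

```text
clock: 24.07
eef_pos: [584.9, -189.7, 232.1]
tcp_rot: [3.141, -0.004, -0.001]
contact_force: [-0.4, 0.1, -2.6]
opening: 0.316
```

Run:
```python
from h import *
s=status.sense();print(s['eef_pos'],s['tcp_rot'],s['clock'])
viewer.grab_frame('side')
s=status.sense();q=s['eef_pos'];print(q,s['tcp_rot'],s['opening'],s['clock'],s['contact_force'])
o=[('tile',581,-188.5,.01,60),('flask',q[0],q[1],0,q[2]-93.5)]
b=grab('wrist',o,'pics/n1.png',(60,60,460,340),1)
a=grab('side',o,'pics/n2.png',(160,60,300,200),2)
cv2.imwrite('pics/u.png',np.hstack([a,b]))
```

```text
[ 584.8842345  -189.66835136  232.05369298] [ 3.14078583e+00 -4.27197477e-03 -1.39400207e-03] 24.0667
[ 580.86232442 -188.39924312  226.4186355 ] [-3.13977695e+00  4.10960769e-03 -1.22741000e-03] 0.3123641074027501 24.1167 [-2.54314399  0.75729245 -4.42264963]
```

View pics/u.png

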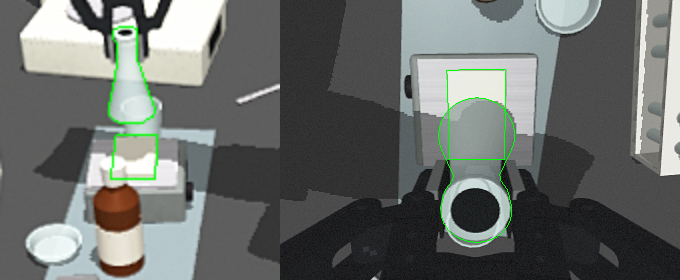

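Emit:
send_rows(plan=[[[0, 0, 0.012], [0, 0, 0], -1], [[0, 0, 0.025], [0, 0, 0], -1], [[0, 0, 0.038], [0, 0, 0], -1], [[0, 0, 0.05], [0, 0, 0], -1], [[0, 0, 0.055], [0, 0, 0], -1]])

```text
clock: 24.63
eef_pos: [578.4, -187.6, 172.4]
tcp_rot: [-3.139, 0.007, -0.001]
contact_force: [-0.3, 0.3, -1.3]
opening: 0.312
```

Emit:
send_rows(plan=[[[0, 0, 0.0005], [0, 0, 0], -1], [[0, 0, 0.001], [0, 0, 0], -1], [[0, 0, 0.001], [0, 0, 0], -1], [[0, 0, 0.001], [0, 0, 0], -1], [[0, 0, 0.001], [0, 0, 0], -1]])

```text
clock: 25.05
eef_pos: [578.8, -187.8, 172.1]
tcp_rot: [-3.139, 0.006, -0.001]
contact_force: [0.2, -0.3, -0.8]
opening: 0.312
```

Emit:
send_rows(plan=[[[0.002, 0.001, 0.001], [0, 0.004, 0], -1], [[0.002, 0.001, 0.003], [0, 0.004, 0], -1], [[0.002, 0.001, 0.005], [0, 0.004, 0], -1], [[0.002, 0.001, 0.0065], [0, 0.004, 0], -1], [[0.002, 0.001, 0.0065], [0, 0.004, 0], -1]])

```text
clock: 25.47
eef_pos: [580.4, -188.6, 165.1]
tcp_rot: [-3.139, 0.003, -0.001]
contact_force: [-1.1, -0.1, -1.5]
opening: 0.316
```

Emit:
send_rows(plan=[[[0, 0, 0.0005], [0, 0, 0], -1], [[0, 0, 0.001], [0, 0, 0], -1], [[0, 0, 0.001], [0, 0, 0], -1], [[0, 0, 0.001], [0, 0, 0], -1], [[0, 0, 0.001], [0, 0, 0], -1]])

```text
clock: 25.88
eef_pos: [580.4, -188.7, 164.1]
tcp_rot: [-3.139, 0.003, -0.001]
contact_force: [0.0, 0.6, -0.8]
opening: 0.309
```

Emit:
send_rows(plan=[[[0, 0, 0.0005], [0, 0, 0], -1], [[0, 0, 0.001], [0, 0, 0], -1], [[0, 0, 0.001], [0, 0, 0], -1], [[0, 0, 0.001], [0, 0, 0], -1], [[0, 0, 0.001], [0, 0, 0], -1]])

```text
clock: 26.3
eef_pos: [581.0, -188.7, 163.8]
tcp_rot: [-3.139, 0.001, -0.001]
contact_force: [0.6, 0.2, 6.3]
opening: 0.313
```

Contact; open and rise.

Emit:
send_rows(plan=[[[0, 0, 0], [0, 0, 0], -0.3], [[0, 0, 0], [0, 0, 0], 0], [[0, 0, 0], [0, 0, 0], 0.4], [[0, 0, 0], [0, 0, 0], 0.6], [[0, 0, -0.005], [0, 0, 0], 0.6]])

```text
clock: 26.72
eef_pos: [580.2, -188.5, 167.9]
tcp_rot: [-3.139, 0.003, -0.001]
contact_force: [-0.5, 0.4, -0.3]
opening: 0.802
```

Emit:
send_rows(plan=[[[0, 0, -0.015], [0, 0, 0], 0.6], [[0, 0, -0.035], [0, 0, 0], 0.6], [[0, 0, -0.06], [0, 0, 0], 0.6], [[0, 0, -0.09], [0, 0, 0], 0.6], [[-0.02, 0, -0.115], [0, 0, 0], 0.6]])

```text
clock: 27.13
eef_pos: [562.9, -189.0, 285.0]
tcp_rot: [-3.139, 0.0, -0.001]
contact_force: [-0.7, -0.6, 0.7]
opening: 0.799
```

Emit:
send_rows(plan=[[[-0.035, 0, 0], [0, 0, 0], 0.6], [[-0.07, 0, 0], [0, 0, 0], 0.6], [[-0.1, 0, 0], [0, 0, 0], 0.6], [[-0.12, 0, 0], [0, 0, 0], 0.6], [[-0.12, 0, 0], [0, 0, 0], 0.6]])

```text
clock: 27.55
eef_pos: [439.2, -188.5, 285.4]
tcp_rot: [-3.139, 0.002, -0.002]
contact_force: [-0.2, -0.3, 0.3]
opening: 0.8
```

Run:
```python
from h import *
s=status.sense();print(s['eef_pos'],s['opening'],s['clock'],s['contact_force'])
cams=['side','scene','wrist']
f=loc('flask',cams,[581,-188.5],70)[0]
t=loc('tile',['wrist'],[581,-188.5,.01],60)[0]
bt=loc('tall_bottle',cams,[591.5,-46])[0]
bk=loc('beaker',cams,[577,-307.5])[0]
d=loc('dish',cams,[678,-75])[0]; sb=loc('short_bottle',['side','scene'],[362,289.5])[0]
o=[('flask',*f,0,70),('tile',581,-188.5,.01,60),('tall_bottle',*bt,0,0),('beaker',577,-307.5,0,0),('stirrer',581.5,-188,.01,0)]
for n in cams: grab(n,o,f'pics/v_{n}.png')
a=grab('side',o,None,(140,60,280,220),2.4);b=grab('scene',o,None,(100,80,280,280),2)
h=max(a.shape[0],b.shape[0]);a,b=[cv2.copyMakeBorder(i,0,h-i.shape[0],0,0,0) for i in(a,b)];cv2.imwrite('pics/v.png',np.hstack([a,b]))
```

```text
[ 439.22496276 -188.52332898  285.35057021] 0.7999894690035012 27.55 [-0.16009885 -0.25015459  0.26566652]
side [ 581.25 -188.62]
scene [ 579.74 -187.75]
wrist [ 581.45 -187.63]
flask [ 581.229 -187.757] 0.904
wrist [ 5.8101e+02 -1.8887e+02  1.0000e-02]
tile [ 5.81008e+02 -1.88865e+02  5.00000e-03] 0.459
side [593.13 -47.9 ]
scene [588.51 -50.67]
wrist [592.09 -45.07]
tall_bottle [592.467 -45.299] 0.916
side [ 580.75 -323.42]
scene [ 561.69 -332.61]
wrist [ 578.42 -305.06]
beaker [ 576.705 -305.432] 0.402
side [679.96 -75.97]
scene [675.36 -78.02]
wrist [678.95 -74.01]
dish [677.893 -74.418] 0.832
side [363.59 289.02]
scene [362.6 288.2]
short_bottle [363.247 288.549] 0.857
```

View pics/v.png

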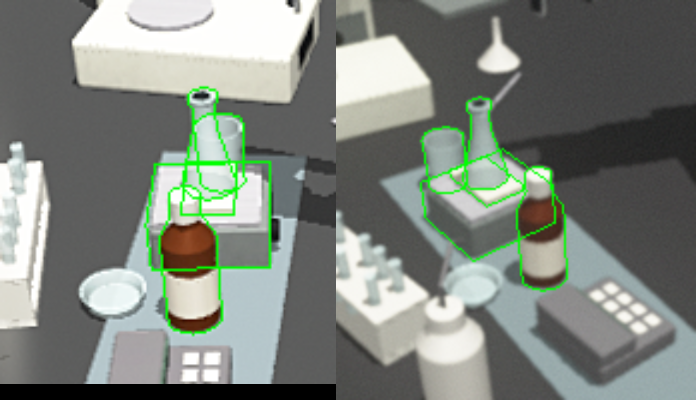

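View pics/v_wrist.png

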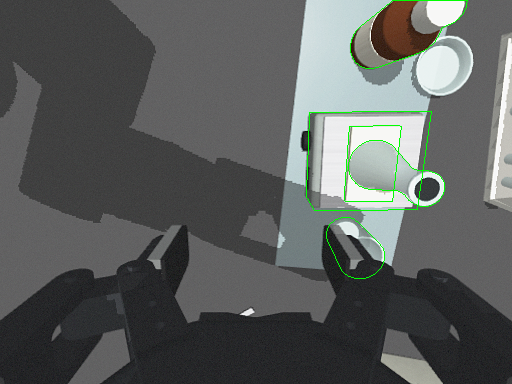

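```bash
python3 -c "
from rig import job
print(job.sign_off())"
```

```text
the job is handed in; nothing more can be done
None
```

The titration station is set out and handed in at about 29 s of the 109 s allowed, with nothing tipped over. No verdict was reported, so these are my own camera checks:

| Item | Measured position | Target | Result |
|---|---|---|---|
| Tall bottle | (592, -45) mm | midpoint at (591, -47) mm | about 2 mm off |
| Tile | (581, -189) mm, yaw 0.005–0.01 rad | stirrer centre at about (581.5, -188) mm, yaw 0.01 rad | about 1 mm off, flat |
| Flask | (581, -188) mm, standing on the tile | tile centre | about 1 mm off |
| Beaker | (577, -306 to -307.5) mm, gap about 29 mm | level with the stirrer's middle, 30 mm gap | about 5 mm off the middle line |

The dish and short bottle measured within about 2 mm of where they started. The gripper is open and clear of everything.

**Where checks disagreed:**
- **Beaker:** the side and scene fits put it 8–25 mm further away, but the stirrer and flask hide it in those views. I went by the wrist camera and the arm position at release.
- **Stirrer:** it sits turned about 0.1 rad from the paper it stands on. Its outline fits gave yaws from 0.01 to 0.055 rad, so I used the corners of its steel top in the wrist views.

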